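Uncover the talk key and hold it half pressed

ROBOT

A 6-joint arm with a two-finger parallel gripper is mounted at the origin on the work surface; the furniture and walls round the work are solid. World frame = base frame: x ahead of the robot, y to its left, z up, the work surface at z = 0. Lengths are in m, angles in rad, forces in N, time in s.
With the tool pointing down it reaches from about 0.275 to 0.775 m from the base axis. Payload 14.6 kg.
Tool frame: the origin (TCP) lies midway between the tips of the shut fingers; the grasp point (between the pads) lies 19 mm behind it; z points along the fingers, y is the line along which they close (so a half turn about z gives the same grasp; the last joint's range is limited). The gripper opens to 85 mm and grips with 20 to 120 N. Pads are 22 mm wide; open, the fingers measure 114 mm over their backs; the gripper's body (76 mm by 85 mm) begins 54 mm behind the grasp point. The pads swing forward as they close: fully open they stand 13 mm farther back than shut.
Start: joints at [-1.281, 0.263, -0.048, 1.259, 0, 1.415], TCP at [0.226, -0.474, 0.231] pointing down, gripper open.
Joint ranges: [-2.65, 2.65], [-0.89, 1.7], [-1.18, 1.37], [-2.13, 2.11], [-1.35, 1.29], [-3.14, 3.14]. Speed limits (rad/s): [1.89, 1.89, 2.57, 2.79, 3.14, 3.14].

INTERFACE

Orientations are given as [roll, pitch, yaw] about the fixed x, y, z axes, in that order (R = Rz(yaw) Ry(pitch) Rx(roll)).
In Python, from workcell import env, vision gives the robot as it stands (env), with the cameras (vision).
- The arm moves only by the shell command python3 inch.py 'ROWS'. ROWS is 1 to 12 rows, parted by semicolons, with the numbers parted by spaces; each row has 7 numbers: the finger opening in m, then dx, dy, dz in shares of 0.3 m (1.0 is 0.3 m), then a rotation vector rx, ry, rz in normalised numbers (1 is 90 degrees); each row shifts and turns the commanded pose from where the row before left it, along the tool's axes as they then stand; what a row does not reach is not made up. A row lasts 1/10 s, in which the tool goes at most 0.05 m and 0.15 rad, less where a joint would pass 70% of its speed; a pose out of reach is approached as far as the arm can. The fingers move at their own pace and stop on an object; the grip force is fixed at half the most. Time passes only in rows, so rows that do not move let the fingers close. It prints the time, the measured TCP pose, the force, the opening and the grip force at its end. No shift or turn number may pass 1 either way. Input that does not fit is refused with a message, and nothing moves.
- env.get_state(): the state, without advancing time (a new reading comes with each control period).
- vision.snapshot(name): name is "scene" or "side" or "wrist"; returns a dict with "img" (480x640x3 uint8, red, green, blue), "fx", "fy", "cx", "cy" (pixels), "k1" (the pictures are not rectified: a ray, as slopes to the right and down, at radius r is drawn at 1 + k1 r^2 times it, then the intrinsics apply), "eye" and "orientation" of the camera in the world; the wrist camera has in their place "hand_eye" (4x4, takes a point from camera to tool coordinates, whose origin is the TCP and whose axes are the flange's). Camera axes: x right, y up, looking along -z (the intrinsics and any distortion apply to the point x, -y, -z); pixel columns grow to the right and rows downward; lengths in m; the calibration is good to about 2 mm. A picture is of the moment at which its call begins: read the wrist's pose just before it. There is no depth.
- env.hand_in(): hands the job in; it is judged then, once.
The state is a dict: "clock": time; "joint_pos": joint angles; "joint_vel": joint speeds; "joint_torque": joint torques, N m; "tool_pos": TCP position; "ee_rot": TCP orientation; "contact_force": force on the tool from outside, world axes, zero at the start; "torque": the same for the moment, N m; "grip_width": finger opening in m; "finger_force": force on a finger pad.
Only numpy, scipy, OpenCV 4.12 (cv2) and the standard library are available. Lean on these libraries where they do the work, as an engineer would, in place of code of your own. Each camera call takes 0.05 s, during which the arm holds its last target. There are 200 camera calls.

TASK

The desk paging station is the flat black unit with the short microphone. Lift its loose dust cover off by the knob and stand it gently, right way up, on the open desk beside the station; then press the station's talk key with the fingertips to halfway down, never on to its bottom stop, which sounds the alarm, and finish while still holding it halfway, because the line stays open only while it is held. Leave the lidded pot and everything else on the desk where they are.

Things in the scene. Friction and masses are not known exactly. Their poses are not given: they have to be found in the camera images.
- station: paging station, fixed to the desk: flat black housing 160 (x) x 110 (y) mm, top face 30 mm above the desk; a slim microphone on its far half, 50 to 75 mm along +x from the origin, reaches 114 mm above the desk. Origin: centre of the underside; its -x side faces roughly to the robot. Its talk key is centred 20 mm along -x from the origin
- cover: loose dust cover over the talk key: upturned round aluminium cup 72 mm across, 44 mm high, wall 3 mm, open below, black knob on top (71 mm in all), 0.1 to 0.25 kg. At the start it stands on the station round the key, rim 30 mm above the desk; 28 mm of lift clears the key. Origin: centre of the open lower rim; 0 to 3 mm up on the desk (bare, or its 3 mm thin pad)
- cover_knob (a point): on the cover's axis, 62 mm above its rim: a point in the middle of the knob's grip, a black upright cylinder 24 mm across, which runs from 50 to 71 mm above the rim (the 14 mm neck below it starts at the cover's flat top, 44 mm above the rim)
- talk_key_top (a point): centre of the top face of the talk key, hidden under the cover at the start: round flat aluminium cap 40 mm across and 8 mm thick on a stem; 58 mm above the desk when up, it sinks with the key. Under the cap a grey ring 52 mm across is the bottom stop; the gap of 16 mm to it is the full travel
- talk_key (a joint): travel of the talk key straight down in m: 0 up, 0.016 on the bottom stop, so 0.008 is halfway. A spring pushes it up: 2.4 N at the start of travel, 7 N halfway, 12 N at the stop; it springs back up when let go
- pot: look-alike to be left alone: fixed, round aluminium pot 72 mm across, 60 mm high, no housing under it and no microphone. Origin: centre of its underside. It and the station may stand either way round, left or right
- pot_lid: the pot's own loose flat lid, 76 mm across, with the same kind of knob, reaching 93 mm above the desk; stays on the pot. Origin: on its axis at the pot's rim height
- mouse: computer mouse 111 x 62 x 38 mm, bystander; origin: centre of its underside
- clip: black binder clip standing on the pad, 23 x 32 x 43 mm, bystander; origin: centre of its underside
- eraser: eraser 22 x 44 x 12 mm, bystander; origin: centre of its underside
- wood_pen: light wooden pen lying flat, 12 x 138 x 14 mm (long along its y), bystander; origin: centre of its underside

How it is judged:
By the outcome, as a careful person would: the job done as asked, in the order asked, and still so for the second after the job is handed in, while the arm keeps its last pose, push and grip.
It also fails if it takes over 53 s, if anything falls off the work surface, if the arm or the gripper's body presses on something with over 40 N, if the wrist force passes 120 N, or if a joint passes its speed limit or range.

## Working session

There is one attempt and no reset: what is moved stays moved. The work goes in short steps, Python scripts to look and compute and a shell command to move; the robot and the scene stay as the last step left them, time stands still between calls to the robot, and variables do not carry over. Pictures are saved under pics/ and viewed, at most 10 in all, crops included, and the job is handed in when it is done.

```bash
ls; mkdir -p pics; cat > h.py <<'E'
import numpy as np, cv2
from scipy.spatial.transform import Rotation as R
from workcell import env, vision
def rotm(o):
    o=np.array(o,float)
    return o if o.shape==(3,3) else (R.from_euler('xyz',o).as_matrix() if o.size==3 else R.from_quat(o).as_matrix())
def snap(n,fn=None):
    st=env.get_state(); s=vision.snapshot(n)
    if 'hand_eye' in s:
        T=np.eye(4);T[:3,:3]=rotm(st['ee_rot']);T[:3,3]=st['tool_pos'];M=T@np.array(s['hand_eye'])
        s['E'],s['R']=M[:3,3],M[:3,:3]
    else: s['E'],s['R']=np.array(s['eye']),rotm(s['orientation'])
    if fn: cv2.imwrite('pics/'+fn,s['img'][:,:,::-1])
    return s
def ray(s,u,v):
    K=np.array([[s['fx'],0,s['cx']],[0,s['fy'],s['cy']],[0,0,1.]])
    p=cv2.undistortPoints(np.array([[[u,v]]],float),K,np.array([s['k1'],0,0,0.]))[0,0]
    # drawn = ideal*(1+k1 r^2)
    return s['E'],s['R']@np.array([p[0],-p[1],-1])
def onz(s,u,v,z):
    e,d=ray(s,u,v); return e+d*(z-e[2])/d[2]
def cross(r1,r2):
    (a,d),(b,f)=r1,r2
    t=np.linalg.lstsq(np.c_[d,-f],b-a,rcond=None)[0]
    p,q=a+d*t[0],b+f*t[1]; return (p+q)/2,np.linalg.norm(p-q)
E
python3 - <<'E'
from h import *
for n in('scene','side','wrist'):
    s=snap(n,n+'0.png'); print(n,s['fx'],s['k1'],s['E'].round(3),s.get('orientation'),s['R'].round(2).tolist())
print(env.get_state())
E
```

```text
inch.py
pics
workcell.py
scene 481.28639690163453 -0.0736907233773429 [ 0.07  -0.763  0.797] [ 0.79462825 -0.00810671 -0.63459435] [[0.81, 0.41, -0.43], [-0.59, 0.57, -0.57], [0.01, 0.71, 0.7]]
side 466.9496405355478 0.0346509733904296 [ 0.509 -0.957  0.694] [ 0.91182834  0.02291705 -0.01120883] [[1.0, 0.02, 0.01], [-0.01, 0.61, -0.79], [-0.02, 0.79, 0.61]]
wrist 399.46391075822777 0.017665465506835377 [ 0.294 -0.44   0.374] None [[0.43, 0.86, 0.27], [-0.9, 0.41, 0.13], [-0.0, -0.3, 0.95]]
{'clock': 0.15, 'joint_pos': array([-1.28128806e+00,  2.63431792e-01, -4.87469212e-02,  1.25940770e+00,
       -1.73966052e-06,  1.41546855e+00]), 'joint_vel': array([ 0.00053881, -0.00148507,  0.00071527, -0.00089846, -0.00146392,
       -0.00057604]), 'joint_torque': array([ 1.79422801e-03, -6.37825727e+01,  3.84648228e+01,  1.05756638e-02,
       -9.69933672e-05, -6.72006237e-06]), 'tool_pos': array([ 0.22583863, -0.47372929,  0.23094208]), 'ee_rot': array([-3.14081181e+00, -1.20510152e-04,  4.44835998e-01]), 'contact_force': array([0.21678251, 1.00658101, 1.10860399]), 'torque': array([-0.05343781,  0.04705492, -0.03150212]), 'finger_force': 0.0, 'grip_width': 0.0853693563895443}
```

View pics/scene0.png

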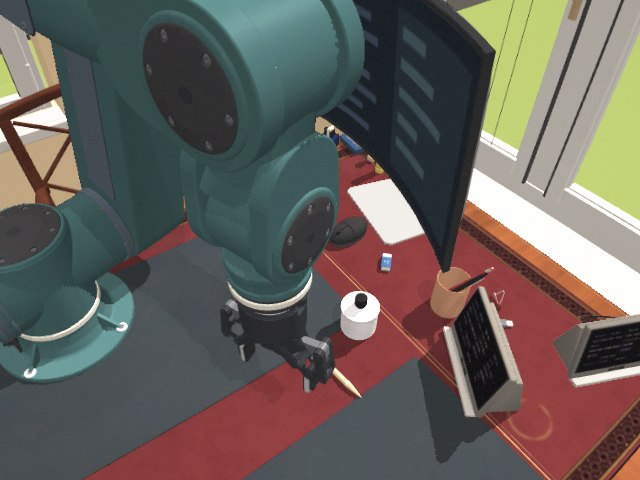

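View pics/side0.png

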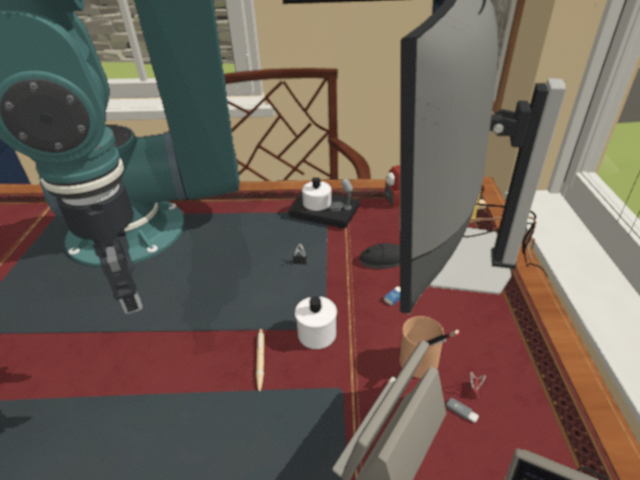

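The side view shows the station far left of the robot: its cover knob is at (316,184), the mic at (347,190), the clip at (300,254) and the mouse at (380,255). The pot at (316,322) stands nearer the camera. In the scene view the arm hides the station.

```bash
python3 - <<'E'
from h import *
s=snap('side')
for n,u,v,z in [('knob',316,184,.092),('potknob',315,304,.085),('st L',290,212,.03),('st FR',350,222,.03),('stBR',360,205,.03),('st BL',303,194,.03),('mictop',347,181,.114),('clip',300,262,0.003),('clipL',293,262,0),('clipR',307,264,0),('mouseL',360,258,0),('mousebot',380,266,0),('monbottom',404,305,0.1),('deskback',280,188,0),('padcornerBR',328,214,.003),('padFR',327,328,.003),('monbot0',404,305,0)]:
    print(n,onz(s,u,v,z).round(3))
im=s['img'][150:280,260:420]; cv2.imwrite('pics/c1.png',cv2.resize(im,None,fx=5,fy=4.6,interpolation=cv2.INTER_CUBIC)[:600,:800,::-1])
E
```

```text
knob [0.479 0.054 0.092]
potknob [ 0.48  -0.356  0.085]
st L [0.411 0.024 0.03 ]
st FR [ 0.561 -0.026  0.03 ]
stBR [0.59  0.048 0.03 ]
st BL [0.442 0.108 0.03 ]
mictop [0.555 0.027 0.114]
clip [ 0.441 -0.141  0.003]
clipL [ 0.424 -0.137  0.   ]
clipR [ 0.457 -0.145  0.   ]
mouseL [ 0.579 -0.128  0.   ]
mousebot [ 0.622 -0.158  0.   ]
monbottom [ 0.637 -0.379  0.1  ]
deskback [0.372 0.191 0.   ]
padcornerBR [0.507 0.05  0.003]
padFR [ 0.5   -0.341  0.003]
monbot0 [ 0.659 -0.282  0.   ]
```

View pics/c1.png

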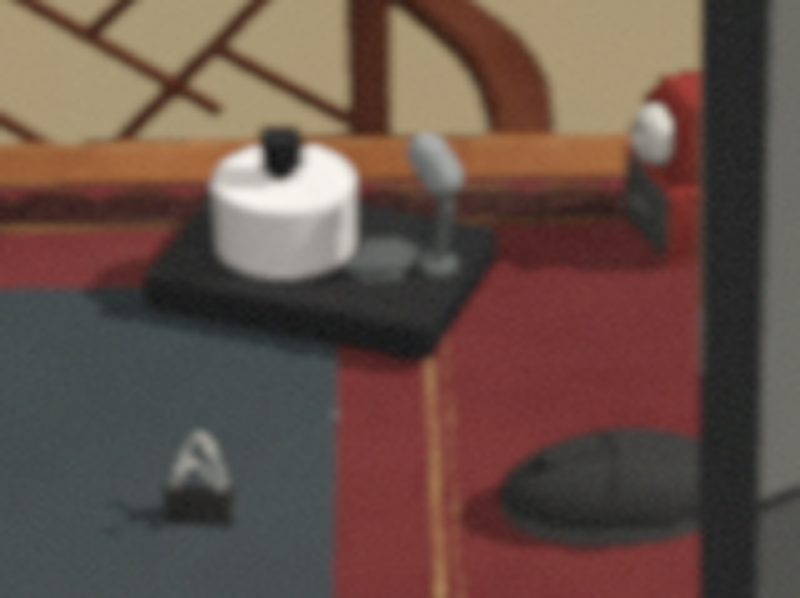

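The crop confirms the station, turned about -20°. The cover knob is at roughly (0.479, 0.054), the mic is on the +x side, and there is free pad in front of the station. I'll turn the tool first, so the fingers close across the station's y and stay clear of the mic.

Units first: shifts go in shares of 0.3 m and turns go in shares of 90 degrees. So -0.01 m / 0.3 = -0.0333, -0.15 rad / 1.5708 = -0.0955.

```bash
python3 inch.py '0.085 0 0 -0.0333 0 0 -0.0955;0.085 0 0 -0.0333 0 0 -0.0955;0.085 0 0 -0.0333 0 0 -0.0955;0.085 0 0 0 0 0 -0.0955;0.085 0 0 0 0 0 -0.0955;0.085 0 0 0 0 0 -0.0955;0.085 0 0 0 0 0 -0.0955;0.085 0 0 0 0 0 -0.0955;0.085 0 0 0 0 0 -0.0955;0.085 0 0 0 0 0 -0.0955;0.085 0 0 0 0 0 -0.0955;0.085 0 0 0 0 0 -0.0955'
python3 inch.py '0.085 0 0 0 0 0 -0.0955;0.085 0 0 0 0 0 -0.0955;0.085 0 0 0 0 0 -0.0955;0.085 0 0 0 0 0 -0.0637;0.085 0 0 0 0 0 0'
cat >> h.py <<'E'
def go(p):
    st=env.get_state(); return (rotm(st['ee_rot']).T@(np.array(p)-st['tool_pos'])).round(4)
E
python3 -c "
from h import *
print(go([.42,-.02,.26]),env.get_state()['ee_rot'])"
```

```text
clock: 1.4
tool_pos: [0.2259, -0.4738, 0.2611]
ee_rot: [3.141, -0.0, 2.251]
contact_force: [-0.3, 0.0, -0.4]
grip_width: 0.0851
finger_force: 0.0
clock: 1.9
tool_pos: [0.2259, -0.4738, 0.2611]
ee_rot: [3.141, -0.0, 2.796]
contact_force: [-0.8, 0.2, -0.5]
grip_width: 0.0853
finger_force: 0.0
[-0.0291  0.4927  0.0013] [ 3.14133704e+00 -1.91688838e-04  2.79634909e+00]
```

Scaled: 0.04 m / 0.3 = 0.1333, 0.02 m / 0.3 = 0.0667.

```bash
python3 inch.py '0.085 -0.0067 0.0667 0 0 0 0;0.085 -0.0067 0.1333 0 0 0 0;0.085 -0.0067 0.1333 0 0 0 0;0.085 -0.0067 0.1333 0 0 0 0;0.085 -0.0067 0.1333 0 0 0 0;0.085 -0.0067 0.1333 0 0 0 0;0.085 -0.0067 0.1333 0 0 0 0;0.085 -0.0067 0.1333 0 0 0 0;0.085 -0.01 0.1333 0 0 0 0;0.085 -0.01 0.1333 0 0 0 0;0.085 -0.01 0.1333 0 0 0 0;0.085 -0.01 0.1333 0 0 0 0'
python3 inch.py '0.085 0 0.1 0 0 0 0;0.085 0 0 0 0 0 0'
python3 - <<'E'
from h import *
s=snap('wrist','w1.png'); snap('scene','s1.png'); print(s['E'],s['R'].round(2).tolist())
E
```

```text
clock: 3.1
tool_pos: [0.4084, -0.0485, 0.2614]
ee_rot: [3.141, 0.0, 2.792]
contact_force: [1.0, -0.5, 0.3]
grip_width: 0.0851
finger_force: 0.0
clock: 3.3
tool_pos: [0.4189, -0.0194, 0.2612]
ee_rot: [3.141, -0.0, 2.796]
contact_force: [-0.1, -0.0, 0.3]
grip_width: 0.0853
finger_force: 0.0
[0.34639889 0.00693947 0.40436597] [[0.34, -0.9, -0.28], [0.94, 0.32, 0.1], [0.0, -0.3, 0.95]]
```

View pics/w1.png

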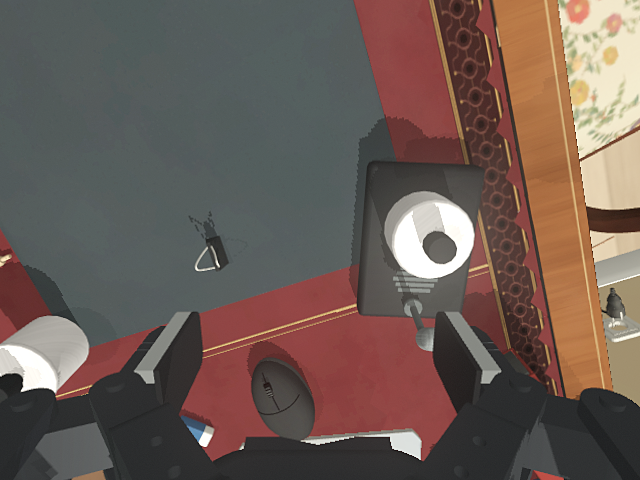

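The wrist view shows the knob top at (439,247), the cover at (430,235), and the housing corners at about (369,163), (484,167), (465,317) and (359,314). The clip is at (210,250), and the mic runs from (412,308) to (425,340).

```bash
python3 - <<'E'
from h import *
s=snap('wrist'); im=s['img']; g=cv2.cvtColor(im,cv2.COLOR_RGB2GRAY)
roi=np.zeros_like(g); cv2.circle(roi,(432,240),38,255,-1)
m=((g<90)&(roi>0)).astype(np.uint8)
c=max(cv2.findContours(m,0,1)[0],key=cv2.contourArea); (u,v),r=cv2.minEnclosingCircle(c); print('knob',u,v,r,cv2.boundingRect(c))
print('knob z.092..101',onz(s,u,v,.101).round(4),onz(s,u,v,.09).round(4), 'diam',2*r/s['fx']*(s['E'][2]-.101))
w=((im.min(2)>110)&(np.abs(np.indices(g.shape)[1]-430)<60)&(np.abs(np.indices(g.shape)[0]-235)<50)).astype(np.uint8)
c=max(cv2.findContours(w,0,1)[0],key=cv2.contourArea); (u,v),r=cv2.minEnclosingCircle(cv2.convexHull(c)); print('cover',u,v,r,onz(s,u,v,.074).round(4))
P=[onz(s,*p,.03)[:2] for p in((369,163),(484,167),(465,317),(359,314))]
P=np.array(P);print(P.round(4),[np.linalg.norm(P[i]-P[i-1]).round(3) for i in range(4)])
print('centre',P.mean(0)); a=(P[2]+P[3]-P[0]-P[1]); yaw=np.arctan2(a[1],a[0]);print('yaw',yaw, 'key',P.mean(0)-.02*np.array([np.cos(yaw),np.sin(yaw)]))
print('clip',onz(s,218,255,.003),onz(s,205,235,.003),'padcorner',onz(s,388,247,.0),onz(s,357,10,0.0),'stationcorner',onz(s,366,200,.0))
t=snap('side');print([onz(t,316,v,.092) for v in (183,185)])
E
```

```text
knob 442.82110595703125 245.94036865234375 17.27655029296875 (426, 231, 34, 29)
knob z.092..101 [0.4738 0.0647 0.101 ] [0.4785 0.0669 0.09  ] diam 0.026240920937634263
cover 428.1785583496094 241.02767944335938 50.54018783569336 [0.4765 0.0593 0.074 ]
[[ 0.402   0.0351]
 [ 0.4419  0.1338]
 [ 0.5873  0.0806]
 [ 0.5466 -0.022 ]] [np.float64(0.155), np.float64(0.107), np.float64(0.155), np.float64(0.11)]
centre [0.49443723 0.056876  ]
yaw -0.3635445837163625 key [0.47574439 0.06398779]
clip [ 0.44352147 -0.14326758  0.003     ] [ 0.4185752  -0.14692178  0.003     ] padcorner [0.49770882 0.02962731 0.        ] [0.27421507 0.06826999 0.        ] stationcorner [0.44124494 0.02319644 0.        ]
[array([0.47903325, 0.05874926, 0.092     ]), array([0.47910498, 0.04906418, 0.092     ])]
```

```bash
python3 -c "
from h import *
print(go([.475,.0635,.077]))"
```

```text
[-0.0238  0.1007  0.1842]
```

Scaled: 0.03 m / 0.3 = 0.1, 0.026 m / 0.3 = 0.0867, -0.02 rad / 1.5708 = -0.0127.

```bash
python3 inch.py '0.085 -0.02 0.0833 0 0 0 -0.0127;0.085 -0.02 0.0833 0.0667 0 0 0;0.085 -0.02 0.0833 0.0667 0 0 0;0.085 -0.02 0.0867 0.0667 0 0 0;0.085 0 0 0.1 0 0 0;0.085 0 0 0.1 0 0 0;0.085 0 0 0 0 0 0'
python3 - <<'E'
from h import *
s=snap('wrist','w2.png'); print(go([.475,.0635,.077]))
E
```

```text
clock: 4.2
tool_pos: [0.4723, 0.0642, 0.1386]
ee_rot: [-3.14, -0.005, 2.813]
contact_force: [-0.5, -0.4, -0.3]
grip_width: 0.0849
finger_force: 0.0
[-0.002  -0.0001  0.0637]
```

View pics/w2.png

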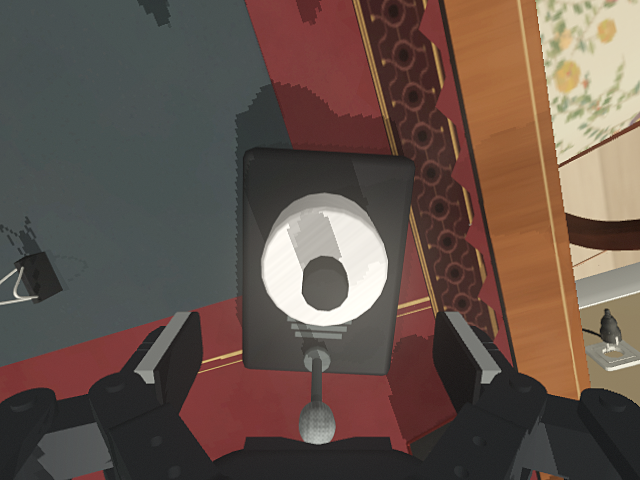

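The knob top is at about (326,288), between the fingers, which are centred near column 318. The mic is under the palm side at (318,425), with height to spare. I'll check the numbers before going down.

```bash
python3 - <<'E'
from h import *
s=snap('wrist'); g=cv2.cvtColor(s['img'],cv2.COLOR_RGB2GRAY)
for p in ((303,288,.101),(349,288,.101),(326,312,.101),(326,311,.101),(326,288,.101)): print(onz(s,*p).round(4))
# cover top disc: bottom edge row 326, left 262, right 387
L,Rr,B=onz(s,262,266,.074),onz(s,387,266,.074),onz(s,324,326,.074); print((L+Rr)/2,np.linalg.norm(L-Rr),B)
P=np.array([onz(s,*p,.03)[:2] for p in((244,152),(414,157),(388,374),(245,367))]);print(P.round(4),P.mean(0))
T=env.get_state();print(go([.475,.0635,.077]),T['tool_pos'])
E
```

```text
[0.4758 0.056  0.101 ]
[0.4832 0.0777 0.101 ]
[0.4921 0.0627 0.101 ]
[0.4915 0.0628 0.101 ]
[0.4795 0.0669 0.101 ]
[0.47809509 0.06700949 0.074     ] 0.07019366162947722 [0.51381012 0.05469064 0.074     ]
[[ 0.4062  0.0391]
 [ 0.4434  0.1384]
 [ 0.5905  0.0796]
 [ 0.5507 -0.0185]] [0.4976947  0.05964276]
[-0.001  -0.0005  0.065 ] [0.47426505 0.06425259 0.14198788]
```

Scaled: 0.02 m / 0.3 = 0.0667, 0.015 m / 0.3 = 0.05.

```bash
python3 -c "
from h import *
print(go([.4782,.066,.077]))"
python3 inch.py '0.085 -0.01 0.01 0.0667 0 0 0;0.085 0 0 0.0667 0 0 0;0.085 0 0 0.05 0 0 0;0.085 0 0 0.0333 0 0 0;0.085 0 0 0 0 0 0;0.02 0 0 0 0 0 0;0.02 0 0 0 0 0 0;0.02 0 0 0 0 0 0;0.02 0 0 0 0 0 0;0.02 0 0 0 0 0 0;0.02 0 0 0 0 0 0'
```

```text
[-0.0032  0.0029  0.065 ]
clock: 5.4
tool_pos: [0.4784, 0.067, 0.0767]
ee_rot: [3.141, 0.001, 2.815]
contact_force: [-2.0, 0.5, 5.8]
grip_width: 0.0221
finger_force: 58.4
```

Scaled: -0.015 m / 0.3 = -0.05, -0.01 m / 0.3 = -0.0333.

```bash
python3 inch.py '0.02 0 0 -0.0167 0 0 0;0.02 0 0 -0.0333 0 0 0;0.02 0 0 -0.0333 0 0 0;0.02 0 0 -0.0333 0 0 0;0.02 0 0 -0.05 0 0 0;0.02 0 0 -0.05 0 0 0;0.02 0 0 0 0 0 0;0.02 0 0 0 0 0 0'
python3 - <<'E'
from h import *
s=snap('side','sd2.png'); cv2.imwrite('pics/c2.png',cv2.resize(s['img'][100:280,230:430],None,fx=3.5,fy=3.3)[:,:,::-1]); print(go([.365,-.045,.0500]))
E
```

```text
clock: 6.2
tool_pos: [0.4783, 0.0669, 0.1414]
ee_rot: [3.141, 0.001, 2.815]
contact_force: [-0.5, 0.4, -2.0]
grip_width: 0.0222
finger_force: 58.9
[ 0.071  -0.1423  0.091 ]
```

View pics/c2.png

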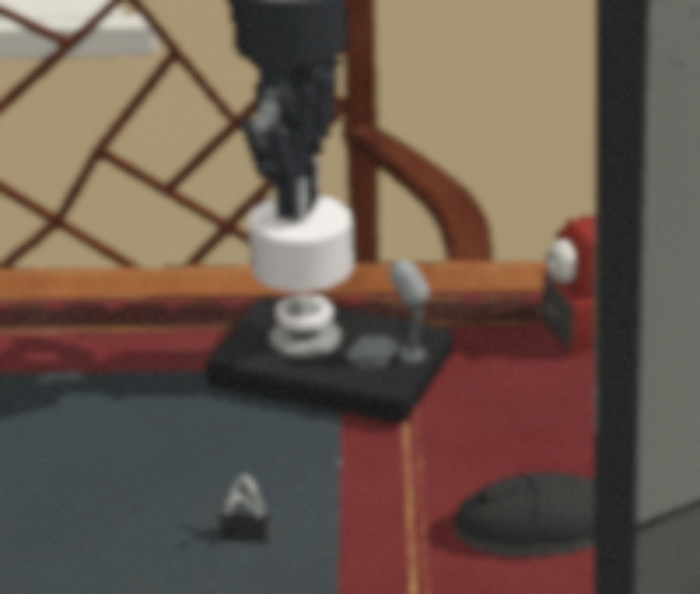

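The cover is lifted level and the key below it is visible at about crop (304,307), with the mic clear to the right. I'll carry it to the free pad at about (0.365, -0.045).

Scaled: -0.02 m / 0.3 = -0.0667, -0.016 m / 0.3 = -0.0533.

```bash
python3 inch.py '0.02 0.0167 -0.0333 0 0 0 0;0.02 0.0267 -0.0533 0 0 0 0;0.02 0.0333 -0.0667 0 0 0 0;0.02 0.0333 -0.0667 0 0 0 0;0.02 0.0333 -0.0667 0 0 0 0;0.02 0.0333 -0.0667 0 0 0 0;0.02 0.0333 -0.0667 0 0 0 0;0.02 0.0267 -0.0533 0 0 0 0;0.02 0 0 0.0333 0 0 0;0.02 0 0 0.0667 0 0 0;0.02 0 0 0.0667 0 0 0;0.02 0 0 0.0667 0 0 0'
python3 inch.py '0.02 0 0 0.0333 0 0 0;0.02 0 0 0.0167 0 0 0;0.02 0 0 0 0 0 0;0.02 0 0 0 0 0 0'
```

```text
clock: 7.45
tool_pos: [0.3648, -0.0445, 0.0699]
ee_rot: [3.142, -0.0, 2.815]
contact_force: [-0.4, 0.3, -0.9]
grip_width: 0.0222
finger_force: 59.1
clock: 7.85
tool_pos: [0.3654, -0.0447, 0.0565]
ee_rot: [3.142, 0.0, 2.815]
contact_force: [1.0, 0.6, -1.2]
grip_width: 0.0217
finger_force: 59.1
```

Scaled: 0.002 m / 0.3 = 0.0067, 0.001 m / 0.3 = 0.0033.

```bash
python3 inch.py '0.02 0 0 0.0067 0 0 0;0.02 0 0 0.0067 0 0 0;0.02 0 0 0.0033 0 0 0;0.02 0 0 0 0 0 0'
python3 inch.py '0.02 0 0 0.0033 0 0 0;0.02 0 0 0 0 0 0'
python3 inch.py '0.02 0 0 0.0033 0 0 0;0.02 0 0 0 0 0 0'
```

```text
clock: 8.25
tool_pos: [0.3653, -0.0448, 0.0512]
ee_rot: [3.142, -0.0, 2.815]
contact_force: [-0.3, -0.6, -1.0]
grip_width: 0.0223
finger_force: 59.1
clock: 8.45
tool_pos: [0.3653, -0.0448, 0.0502]
ee_rot: [3.142, 0.0, 2.815]
contact_force: [0.3, 0.1, -1.1]
grip_width: 0.0219
finger_force: 59.1
clock: 8.65
tool_pos: [0.3654, -0.0449, 0.0494]
ee_rot: [-3.141, 0.0, 2.815]
contact_force: [-0.9, -0.3, 3.8]
grip_width: 0.0217
finger_force: 59.6
```

It made contact (about 5 N) at the expected height. I'll release and rise.

Scaled: -0.05 m / 0.3 = -0.1667, -0.04 m / 0.3 = -0.1333.

```bash
python3 inch.py '0.03 0 0 0 0 0 0;0.04 0 0 0 0 0 0;0.085 0 0 0 0 0 0;0.085 0 0 0 0 0 0;0.085 0 0 0 0 0 0;0.085 0 0 0 0 0 0;0.085 0 0 -0.0333 0 0 0;0.085 0 0 -0.0667 0 0 0;0.085 0 0 -0.1333 0 0 0;0.085 0 0 -0.1667 0 0 0;0.085 0 0 -0.1667 0 0 0;0.085 0 0 0 0 0 0'
python3 - <<'E'
from h import *
s=snap('wrist','w3.png'); snap('side','sd3.png')
E
```

```text
clock: 9.85
tool_pos: [0.3674, -0.0455, 0.2244]
ee_rot: [-3.141, 0.008, 2.815]
contact_force: [0.9, -1.3, -1.8]
grip_width: 0.0851
finger_force: 0.0
```

View pics/w3.png

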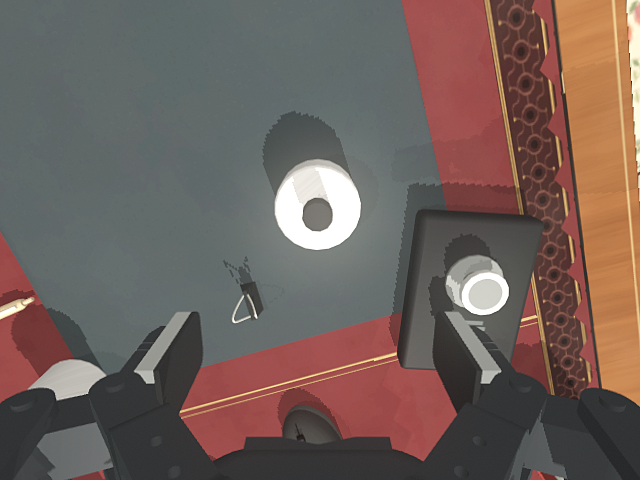

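The cover stands upright on the pad at (318,205), clear of the clip at (250,300). The bare key cap is at (484,293) on the station.

```bash
python3 inch.py '0.0 0 0 0 0 0 0;0.0 0 0 0 0 0 0'; python3 - <<'E'
from h import *
s=snap('wrist'); 
print('key w',onz(s,484,293,.058).round(4), np.linalg.norm(onz(s,460,293,.058)-onz(s,509,293,.058)))
t=snap('side'); print('key side',onz(t,316.9,193,.058).round(4))
print(go([.479,.0665,.10]))
E
```

```text
clock: 10.15
tool_pos: [0.3647, -0.0445, 0.2182]
ee_rot: [3.142, -0.002, 2.815]
contact_force: [0.2, -0.4, 0.6]
grip_width: 0.0585
finger_force: 0.0
key w [0.4691 0.0658 0.058 ] 0.04025839325112582
key side [0.48   0.0661 0.058 ]
[-0.0726  0.1418  0.1184]
```

Scaled: 0.03 m / 0.3 = 0.1, 0.02 m / 0.3 = 0.0667.

```bash
python3 inch.py '0 -0.03 0.06 0 0 0 0;0 -0.03 0.06 0 0 0 0;0 -0.03 0.06 0 0 0 0;0 -0.03 0.06 0 0 0 0;0 -0.03 0.06 0 0 0 0;0 -0.03 0.06 0 0 0 0;0 -0.03 0.06 0.0667 0 0 0;0 -0.03 0.0533 0.1 0 0 0;0 0 0 0.1 0 0 0;0 0 0 0.0667 0 0 0;0 0 0 0.06 0 0 0;0 0 0 0 0 0 0'; python3 inch.py '0 0 0 0 0 0 0;0 0 0 0 0 0 0'
python3 - <<'E'
from h import *
s=snap('wrist','w4.png'); print(go([.479,.0665,.058]))
E
```

```text
clock: 11.45
tool_pos: [0.4775, 0.0667, 0.099]
ee_rot: [-3.14, -0.004, 2.815]
contact_force: [0.1, -0.3, 1.3]
grip_width: -0.0001
finger_force: 0.0
clock: 11.65
tool_pos: [0.4796, 0.0666, 0.1021]
ee_rot: [3.141, 0.001, 2.815]
contact_force: [-0.5, 0.3, 0.6]
grip_width: -0.0002
finger_force: 0.0
[ 0.0007 -0.0003  0.0441]
```

View pics/w4.png

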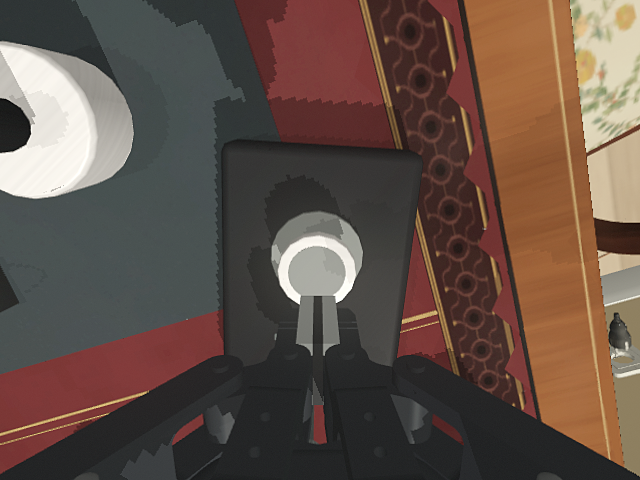

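The key cap is centred at about (317,271), directly below the shut fingertips at column 318. I'll check it, then go down, feeling for contact.

Scaled: 0.01 m / 0.3 = 0.0333, 0.008 m / 0.3 = 0.0267.

```bash
python3 - <<'E'
from h import *
s=snap('wrist'); print(onz(s,317,271,.058).round(4),onz(s,278,271,.058)-onz(s,356,271,.058)); print(env.get_state()['tool_pos'])
E
python3 inch.py '0 0 0 0.0333 0 0 0;0 0 0 0.0333 0 0 0;0 0 0 0.0333 0 0 0;0 0 0 0.0267 0 0 0;0 0 0 0 0 0 0;0 0 0 0 0 0 0;0 0 0 0 0 0 0'
python3 inch.py '0 0 0 0 0 0 0'
```

```text
[0.4777 0.0673 0.058 ] [-0.01264617 -0.03717025  0.        ]
[0.47959646 0.06658813 0.10209273]
clock: 12.45
tool_pos: [0.4794, 0.0666, 0.0635]
ee_rot: [3.141, 0.0, 2.815]
contact_force: [0.1, 1.1, 0.1]
grip_width: 0.0003
finger_force: 0.0
clock: 12.55
tool_pos: [0.4794, 0.0666, 0.0636]
ee_rot: [3.141, 0.001, 2.815]
contact_force: [-0.1, 0.3, 0.7]
grip_width: -0.0
finger_force: 0.0
```

Scaled: 0.003 m / 0.3 = 0.01.

```bash
f(){ grep -E 'tool_pos|contact'; }
python3 inch.py '0 0 0 0.01 0 0 0;0 0 0 0 0 0 0;0 0 0 0 0 0 0'|f
python3 inch.py '0 0 0 0.0033 0 0 0;0 0 0 0 0 0 0'|f
python3 inch.py '0 0 0 0.0033 0 0 0;0 0 0 0 0 0 0'|f
python3 inch.py '0 0 0 0.0033 0 0 0;0 0 0 0 0 0 0'|f
python3 inch.py '0 0 0 0.0033 0 0 0;0 0 0 0 0 0 0'|f
python3 inch.py '0 0 0 0 0 0 0'|f
python3 inch.py '0 0 0 0 0 0 0'|f
```

```text
tool_pos: [0.4791, 0.0666, 0.0603]
contact_force: [-0.9, 0.5, -0.2]
tool_pos: [0.4791, 0.0666, 0.0592]
contact_force: [-0.5, -0.6, 0.9]
tool_pos: [0.4791, 0.0666, 0.0582]
contact_force: [-0.1, -0.4, -0.4]
tool_pos: [0.4791, 0.0667, 0.0573]
contact_force: [-1.2, -0.4, 2.2]
tool_pos: [0.4791, 0.0666, 0.0563]
contact_force: [-0.5, 0.2, 4.0]
tool_pos: [0.4791, 0.0666, 0.0563]
contact_force: [-1.3, -0.0, 3.7]
tool_pos: [0.4791, 0.0666, 0.0563]
contact_force: [-0.8, -0.6, 4.0]
```

Scaled: 0.002 m / 0.3 = 0.0067, 0.001 m / 0.3 = 0.0033.

```bash
f(){ grep -E 'clock|tool_pos|contact'; }
python3 inch.py '0 0 0 0.0067 0 0 0;0 0 0 0.0067 0 0 0;0 0 0 0.0033 0 0 0;0 0 0 0 0 0 0;0 0 0 0 0 0 0'|f
python3 inch.py '0 0 0 0.004 0 0 0;0 0 0 0 0 0 0;0 0 0 0 0 0 0'|f
for i in 1 2 3; do python3 inch.py '0 0 0 0 0 0 0'|f; done
python3 - <<'E'
from h import *
F=[]
for i in range(10): vision.snapshot('side'); F.append(env.get_state()['contact_force'][2])
print(np.mean(F),env.get_state()['tool_pos'])
s=snap('wrist','w5.png')
E
```

```text
clock: 14.35
tool_pos: [0.4791, 0.0666, 0.0512]
contact_force: [-1.8, -0.3, 5.7]
clock: 14.65
tool_pos: [0.4792, 0.0666, 0.0501]
contact_force: [-1.7, 0.1, 6.8]
clock: 14.75
tool_pos: [0.4791, 0.0666, 0.0501]
contact_force: [-2.2, -0.4, 5.9]
clock: 14.85
tool_pos: [0.4791, 0.0666, 0.0501]
contact_force: [-2.3, 0.3, 6.4]
clock: 14.95
tool_pos: [0.4791, 0.0666, 0.0501]
contact_force: [-1.9, 0.8, 7.3]
6.561195850903279 [0.47917127 0.06660668 0.05010444]
```

View pics/w5.png

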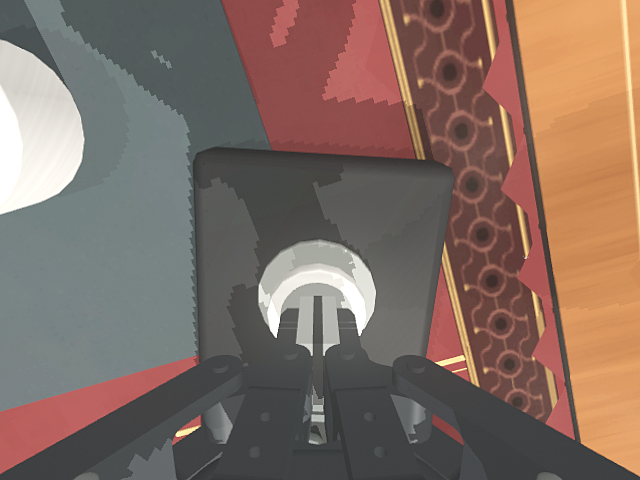

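The fingertips hold the cap at (318,290), with the stop ring still showing a gap below. The force is 6.6 N, slightly under the 7 N at halfway, so I'll go 0.3 mm further and hand in.

Scaled: 0.0003 m / 0.3 = 0.001.

```bash
python3 inch.py '0 0 0 0.001 0 0 0;0 0 0 0 0 0 0;0 0 0 0 0 0 0'; python3 -c "
from h import *
print(env.hand_in())"
```

```text
clock: 15.8
tool_pos: [0.4792, 0.0666, 0.0498]
ee_rot: [3.142, 0.0, 2.815]
contact_force: [-1.8, 0.4, 6.3]
grip_width: 0.0001
finger_force: 3.5
the job is handed in; nothing more can be done
None
```

I stood the dust cover upright on the pad beside the station and handed in at 15.8 s with the talk key held about halfway (roughly 8 mm down, 6.5 N); the hand-in printed no verdict.

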